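# Change the tube in the bench mixer and latch its clamp

### The job

The red-capped tube in the tube mixer is finished: lift it out and put it in the blue collection tub, then lay the green-capped tube from the tray in the mixer's cradle, centred on its two rests, and let go of it. Then push the mixer's sprung clamp lever down by its red pad until the catch holds it down by itself, and last press the orange start button. Leave the other tubes and the things on the bench where they are.

Things in the scene. Friction and masses are not known exactly. Their poses are not given: they have to be found in the camera images.
- mixer: White fixed tube mixer, 200 (x) x 260 (y) mm, deck 55 mm high; origin at the centre of its underside; x runs from its front (blue strip) to its back. Behind the cradle a grey housing from x = +37 to +99, y = -35 to +95 mm, 55 mm above the deck, holds two flat steel tongues. As the lever goes down they slide 63 mm to the front over the tube in the cradle, with 2 mm play.
- cradle (a point): Where the middle of a seated tube's axis lies: (-20, +30, +85) mm in the mixer's frame, 30 mm above the deck. Two white V-rests, 14 mm wide, at y = -26 and +26 mm from here carry the tube along the mixer's y, cap at either end. The 38 mm between them is free down to the deck for fingers from above. The rests' edges, 15 mm to each side and 3 mm above the axis, guide the tube in.
- clamp_lever (a joint): Lever angle, rad: 0 = sprung up (28 degrees above level), 0.50 = level, 0.56 = stop. Turns about an axis along the mixer's y, on the mixer's right. The pad needs about 3 N at the top, 8 or 9 N near the bottom, where the lever pushes a brass catch aside; past 0.52 it snaps under the catch and then stays at about 0.50 by itself. Let go before that, it springs up.
- lever_pad (a point): Point on the upper face of the lever's red pad, 125 mm from the hinge, in the middle of its 40 mm width; axes turn with the lever: level with the mixer's when the lever is level. The pad is 50 mm long (from 105 to 155 mm from the hinge), 10 mm thick; with the lever up its tip stands 170 mm above the bench.
- lever_hinge (a point): Point on the hinge axis of the lever, in the middle of the lever's width: at (+65, -95, +90) mm in the mixer's frame. With the lever level its pad point is 125 mm in front of (mixer -x) and 5 mm above this point.
- start_button (a joint): Travel of the orange start button, m: 0 = out, 0.006 = fully in (4 N); it springs back. Counts as pressed beyond 0.0035.
- start_button_top (a point): Centre of the top face of the orange button, 26 mm diameter, pressed straight down; at the mixer's front left corner, 22 mm above the deck.
- tube_red: Finished sample tube with a red cap, lying in the mixer's cradle along the mixer's y at the start. Rigid plastic, 122 mm long, 16 mm diameter, cap 19 mm diameter, about 22 g. Origin on the axis, 60 mm from the closed end; the y axis runs along the tube to the cap (the last 20 mm).
- tube_green: sample tube like tube_red (122 mm long, 16 mm diameter, cap 19 mm), green cap, lying in one of the tray's three places; its x, y, z axes are as those of tube_red. The one to load.
- tray: Flat grey tray fixed to the bench, 190 (x) x 140 (y) mm, rim 14 mm high; origin at the centre of its underside. Three places at x = -55, 0 and +55 mm, each with two white V-shaped rests (26 mm either side of the middle), hold tubes along the tray's y with their axes 34 mm above the bench; floor 6 mm thick. Stands to the robot's left or right.
- tub: Open blue plastic tub fixed to the bench, 190 (x) x 140 (y) x 65 mm high outside, walls and floor 4 mm; origin at the centre of its underside. Stands on the other side from the tray.
- tube_blue: sample tube like tube_red (122 mm long, 16 mm diameter, cap 19 mm), blue cap, lying in one of the tray's three places; its x, y, z axes are as those of tube_red. Leave it.
- tube_yellow: sample tube like tube_red (122 mm long, 16 mm diameter, cap 19 mm), yellow cap, lying in one of the tray's three places; its x, y, z axes are as those of tube_red. Leave it.
- reagent: Amber reagent bottle, 40 mm diameter, 95 mm high, standing behind the mixer; origin at the centre of its underside. Leave it.
- jar: Glass jar, 60 mm diameter, 70 mm high, standing behind the mixer; origin at the centre of its underside. Leave it.
- slide_box: White box with a blue lid, 82 x 62 x 37 mm, at the back left; origin at the centre of its underside. Leave it.
- beaker: Glass beaker, 64 mm diameter, 60 mm high, at the back right; origin at the centre of its underside. Leave it.

How it is judged:
By the outcome, as a careful person would: the job done as asked, in the order asked, and still so for the second after the job is handed in, with the robot touching nothing.
It also fails if it takes over 72 s, if anything falls off the work surface, if the arm or the gripper's body presses on something with over 40 N, if the wrist force passes 120 N, or if a joint passes its speed limit or range.

### The arm

A 7-joint arm with a two-finger parallel gripper is mounted at the origin on the work surface. World frame = base frame: x ahead of the robot, y to its left, z up, the work surface at z = 0. Lengths are in m, angles in rad, forces in N, time in s.
With the tool pointing down it reaches from about 0.425 to 0.925 m from the base axis. Payload 6.8 kg.
Tool frame: the origin (TCP) lies midway between the tips of the shut fingers; the grasp point (between the pads) lies arm.grip_point_offset behind it (arm.grip_point_offset is the distance from the TCP to the grasp point, in m); z points along the fingers, y is the line along which they close (so a half turn about z gives the same grasp; the last joint's range is limited). The gripper opens to 88 mm and grips with 3 to 60 N. Pads are 20 mm wide; open, the fingers measure 115 mm over their backs; the gripper's body (75 mm by 178 mm) begins 61 mm behind the grasp point.
Start: joints at [-1.333, 0.477, 0.022, 1.555, -0.011, 1.109, -0.083], TCP at [0.229, 0.635, 0.223] pointing down, gripper open.
Joint ranges: [-2.96, 2.96], [-0.34, 2.1], [-1.41, 1.46], [0.24, 2.44], [-1.37, 4.51], [0.17, 1.92], [-2.96, 2.96]. Speed limits (rad/s): [2.39, 2.39, 3.14, 3.14, 3.14, 3.14, 3.14].

### API

Orientations are given as a unit quaternion [w, x, y, z].
In Python, from cell import arm gives the robot as it stands.
- The arm moves only by the tool apply_moves, never from a script. Its argument "moves" is a list of rows, each an object with "linear": the shift along the tool's x, y, z normalised to -1 to 1, where 1 is 50 cm, a list of three; "turn": the turn, a rotation vector about the tool's x, y, z normalised to -1 to 1, where 1 is 60 degrees, a list of three; "jaw": the opening, from -1 (shut) to 1 (fully open). In form: [{"linear": [dx, dy, dz], "turn": [wx, wy, wz], "jaw": jaw}, ...]. A call has 1 to 20 rows; each row shifts and turns the commanded pose from where the row before left it, along the tool's axes as they then stand; what a row does not reach is not made up. A row lasts 1/8 s, in which the tool goes at most 62.5 mm and 10.7 degrees, less where a joint would pass 70% of its speed; a pose out of reach is approached as far as the arm can. A call with a number of a shift or a turn outside -1 to 1 is refused whole. A call with a gripper value outside its range is refused whole. The fingers move at their own pace and stop on an object; "force" is the grip in N (left out, the last holds). Time passes only in rows, so rows that do not move let the fingers close. It gives the time, the measured TCP pose, the force, the opening and the grip force at its end, in the units of the state.
- arm.observe(): the state, without advancing time (a new reading comes with each control period).
- arm.capture(name): name is "side" or "top" or "wrist"; returns (picture, depth): 420x560x3 uint8, blue, green, red; 420x560 float32, m along the optical axis (not along the pixel's ray), 0 where there is no reading.
- arm.camera_info(name): a dict with "camera_matrix" (3x3 intrinsics, pixels), "world_from_camera" (4x4, takes a point from camera to world coordinates). Camera axes: x right, y up, looking along -z (the intrinsics and any distortion apply to the point x, -y, -z); pixel columns grow to the right and rows downward; lengths in m; the calibration is good to about 2 mm. A picture is of the moment at which its call begins: read the wrist's pose just before it. camera_info takes no time and is no camera call; for the wrist camera it gives the pose at the moment of the call.
- arm.close_job(): hands the job in; it is judged then, once.
The state is a dict: "t": time; "joint_pos": joint angles; "dq": joint speeds; "joint_torque": joint torques, N m; "position": TCP position; "eef_rot": TCP orientation; "ft_force": force on the tool from outside, world axes, zero at the start; "torque": the same for the moment, N m; "gripper_width": finger opening in m; "grasp_force": force on a finger pad.
Only numpy, scipy, OpenCV 4.12 (cv2) and the standard library are available. Lean on these libraries where they do the work, as an engineer would, in place of code of your own. Each camera call takes 0.05 s, during which the arm holds its last target. There are 200 camera calls.

## Working session

There is one attempt and no reset: what is moved stays moved. The work goes in short steps, Python scripts to look and compute and a tool call to move; the robot and the scene stay as the last step left them, time stands still between calls to the robot, and variables do not carry over. Pictures are saved under pics/ and viewed, at most 10 in all, crops included, and the job is handed in when it is done.

Besides the shell and the picture viewer there is one more tool, called after "Emit:" as name(argument=value, ...), one argument or row to a line, values as JSON. apply_moves: Moves the arm, as the interface text tells. Scaled input: -1 to 1 covers 50 cm each way for a shift and 60 degrees each way for a turn. Its arguments: {"type":"object","properties":{"moves":{"type":"array"},"force":{"type":"number"}},"required":["moves"]}

```bash
mkdir -p pics; cat > h.py <<'E'
import numpy as np, cv2
from cell import arm
E
python3 - <<'E'
from h import *
s=arm.observe(); print({k:np.round(v,3).tolist() for k,v in s.items()}); print(arm.grip_point_offset)
for n in ("top","side"):
    i=arm.camera_info(n); p,d=arm.capture(n); cv2.imwrite(f"pics/{n}0.png",p); np.savez(f"{n}0.npz",p=p,d=d,K=i["camera_matrix"],T=i["world_from_camera"])
    print(n,{k:np.round(v,3).tolist() for k,v in i.items()})
E
```

```text
{'t': 0.0, 'joint_pos': [-1.333, 0.478, 0.022, 1.556, -0.011, 1.109, -0.083], 'dq': [-0.0, -0.002, 0.0, 0.001, -0.001, 0.001, -0.002], 'joint_torque': [0.0, -58.286, 1.535, -27.26, -0.054, 0.017, 0.0], 'position': [0.229, 0.634, 0.222], 'eef_rot': [-0.0, 0.172, 0.985, -0.001], 'ft_force': [0.391, -0.353, -0.268], 'torque': [-0.033, 0.027, 0.002], 'grasp_force': 0.0, 'gripper_width': 0.088}
0.0187
top {'camera_matrix': [[433.869, 0.0, 280.829], [0.0, 433.869, 208.172], [0.0, 0.0, 1.0]], 'world_from_camera': [[-0.027, 0.984, -0.175, 0.425], [-1.0, -0.029, -0.008, 0.017], [-0.013, 0.174, 0.985, 1.132], [0.0, 0.0, 0.0, 1.0]]}
side {'camera_matrix': [[538.232, 0.0, 278.143], [0.0, 538.232, 209.819], [0.0, 0.0, 1.0]], 'world_from_camera': [[0.988, 0.084, -0.13, 0.416], [-0.154, 0.529, -0.834, -1.087], [-0.001, 0.844, 0.536, 0.796], [0.0, 0.0, 0.0, 1.0]]}
```

View pics/top0.png

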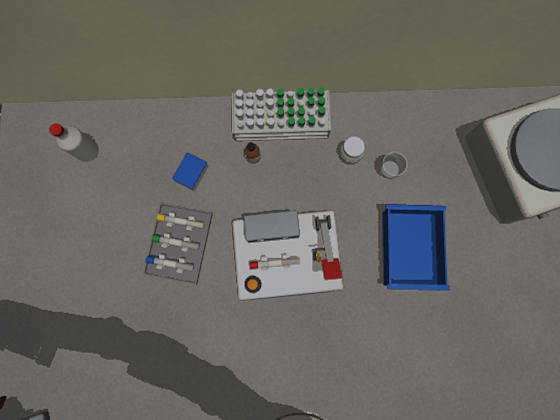

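View pics/side0.png

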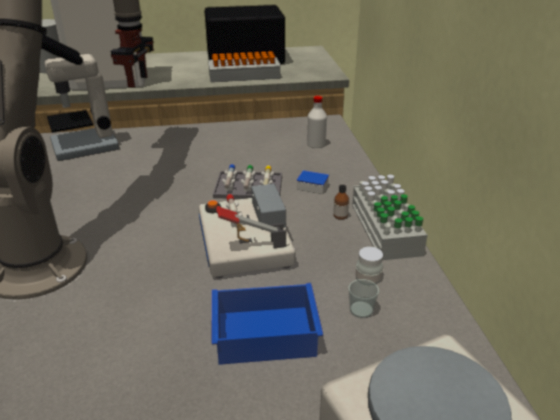

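The top view shows the tray on the left (caps yellow 160,217, green 156,239, blue 152,260). The mixer is in the centre, with its red cap at (254,265), button at (253,284) and pad at (332,268). The tub is on the right at (415,247). The side view shows the same things from the right, with the lever up.

```bash
cat >> h.py <<'E'
def load(f):
    z=np.load(f); return z["p"],z["d"],z["K"],z["T"]
def cloud(d,K,T):
    v,u=np.mgrid[:d.shape[0],:d.shape[1]]
    c=np.stack([(u-K[0,2])/K[0,0]*d,-(v-K[1,2])/K[1,1]*d,-d],-1)
    return c@T[:3,:3].T+T[:3,3]
def ray(u,v,K,T):
    r=T[:3,:3]@np.array([(u-K[0,2])/K[0,0],-(v-K[1,2])/K[1,1],-1]); return T[:3,3],r/np.linalg.norm(r)
def plane(u,v,z,K,T):
    o,r=ray(u,v,K,T); return o+r*(z-o[2])/r[2]
def tri(a,b):
    (o1,r1),(o2,r2)=a,b
    s,t=np.linalg.lstsq(np.stack([r1,-r2],1),o2-o1,rcond=None)[0]
    p,q=o1+s*r1,o2+t*r2; return (p+q)/2,np.linalg.norm(p-q)
COL=dict(red=[(0,8),(172,180)],orange=[(9,17)],yellow=[(20,32)],green=[(55,85)],blue=[(100,125)])
def blobs(p,c,mina=12,S=130,V=60):
    h=cv2.cvtColor(p,cv2.COLOR_BGR2HSV); m=np.zeros(h.shape[:2],np.uint8)
    for a,b in COL[c]: m|=cv2.inRange(h,(a,S,V),(b,255,255))
    n,l,st,ce=cv2.connectedComponentsWithStats(m)
    return [(st[i,4],ce[i],l==i) for i in range(1,n) if st[i,4]>=mina]
E
python3 - <<'E'
from h import *
np.set_printoptions(precision=4,suppress=True)
for n in("top0","side0"):
    p,d,K,T=load(n+".npz"); W=cloud(d,K,T)
    for c in COL:
        for a,ce,m in blobs(p,c):
            w=W[m&(d>0)]
            if len(w): print(n,c,a,ce.round(1),np.median(w,0),w.min(0),w.max(0))
    if n=="top0":
        for nm,(z0,z1),(x0,x1,y0,y1) in [("deck",(.047,.062),(130,350,200,310)),("tray",(.009,.02),(130,225,195,295))]:
            m=(W[...,2]>z0)&(W[...,2]<z1); k=np.zeros_like(m); k[y0:y1,x0:x1]=1; w=W[m&k]
            if nm=="deck": w=w[w[:,1]<.17]
            r=cv2.minAreaRect(w[:,:2].astype(np.float32)); print(nm,len(w),np.median(w[:,2]),r)
E
```

```text
top0 red 123 [ 55.4 129.1] [0.8001 0.5481 0.1708] [0.7865 0.5362 0.0002] [0.8838 0.6445 0.1755]
top0 red 323 [331.4 268.8] [ 0.4576 -0.0833  0.1588] [ 0.4376 -0.1178  0.0476] [ 0.4858 -0.0634  0.1715]
top0 red 56 [253.4 264.7] [0.4744 0.0957 0.0936] [0.4673 0.0863 0.0539] [0.4841 0.1051 0.0983]
top0 orange 103 [252. 152.] [0.7605 0.0939 0.0683] [0.751  0.0805 0.0569] [0.7823 0.1142 0.0902]
top0 orange 97 [252.2 284.1] [0.4299 0.1    0.0773] [0.418  0.0881 0.0634] [0.4419 0.1124 0.0852]
top0 yellow 52 [160.5 217. ] [0.6045 0.3345 0.0432] [0.597  0.3243 0.0022] [0.6194 0.3431 0.0473]
top0 green 33 [279.9  91.6] [0.9098 0.0198 0.0989] [ 0.9016  0.0123 -0.6108] [1.2534 0.0275 0.1037]
top0 green 36 [300.4  91. ] [ 0.9086 -0.0312  0.099 ] [ 0.8992 -0.0779 -0.6188] [ 1.2542 -0.0257  0.103 ]
top0 green 33 [310.6  90.6] [ 0.9086 -0.0588  0.0989] [ 0.903  -0.0642  0.096 ] [ 0.9172 -0.0513  0.1025]
top0 green 32 [320.7  90.5] [ 0.9086 -0.0839  0.0988] [ 0.9013 -0.0897  0.0962] [ 0.9166 -0.0766  0.1021]
top0 green 34 [280.3 101.2] [0.8831 0.0203 0.0996] [0.8752 0.0129 0.0849] [0.9011 0.0256 0.10
[... 2653 characters left out ...]
495 -0.0258  0.0965] [ 0.8238 -0.0673  0.0821] [0.8686 0.0199 0.1007]
side0 green 49 [396.  200.3] [ 0.8821 -0.0034  0.0967] [ 0.8743 -0.0177  0.0893] [0.8941 0.0229 0.0997]
side0 green 75 [414.8 213.3] [ 0.9079 -0.0634  0.0965] [ 0.9019 -0.097   0.0815] [ 0.9137 -0.0305  0.1   ]
side0 green 58 [407.  216.4] [ 0.8824 -0.074   0.0965] [ 0.8761 -0.0976  0.0842] [ 0.9039 -0.0388  0.1003]
side0 green 23 [398.7 220.4] [ 0.8584 -0.089   0.0963] [ 0.8498 -0.0951  0.0934] [ 0.8668 -0.0815  0.0992]
side0 blue 283 [312.7 177.3] [0.7271 0.2546 0.0361] [0.6824 0.2156 0.029 ] [0.7718 0.3    0.042 ]
side0 blue 7399 [264.9 323.1] [ 0.5112 -0.2892  0.0249] [ 0.4042 -0.3864 -0.002 ] [ 0.6148 -0.2282  0.0678]
```

```bash
cat >> h.py <<'E'
from scipy.spatial.transform import Rotation as Ro
def plan(xyz,psi,grasp=True):
    """moves for tool pointing down, tool y at psi deg; xyz = grasp point (or TCP)"""
    s=arm.observe(); q=s["eef_rot"]; R=Ro.from_quat([q[1],q[2],q[3],q[0]])
    c,n=np.cos(np.radians(psi)),np.sin(np.radians(psi))
    G=Ro.from_matrix(np.array([[-n,c,0],[c,n,0],[0,0,-1]]))
    t=np.array(xyz,float); 
    if grasp: t[2]-=arm.grip_point_offset
    turn=np.degrees((R.inv()*G).as_rotvec())/60; sh=G.inv().apply(t-s["position"])/.5
    print("at",np.round(s["position"],4),"turn",turn.round(4),"then shift",sh.round(4))
def mix(x,y,o=(.5006,.0156),yaw=4.14):
    a=np.radians(yaw); return o[0]+x*np.cos(a)-y*np.sin(a),o[1]+x*np.sin(a)+y*np.cos(a)
E
python3 - <<'E'
from h import *
np.set_printoptions(precision=4,suppress=True)
s=arm.observe();q=s["eef_rot"]; R=Ro.from_quat([q[1],q[2],q[3],q[0]]).as_matrix()
i=arm.camera_info("wrist");T=i["world_from_camera"]
print(i["camera_matrix"],"cam in tool",R.T@(T[:3,3]-s["position"]),"\n",R.T@T[:3,:3])
print(mix(-.02,.03)); plan([*mix(-.02,.03),.30],4.14,False)
a,b=(load(n+".npz") for n in("top0","side0"))
for nm,u,v in [("redcap",(253.4,264.7),(229.3,196.5)),("button",(252.2,284.1),(212.1,203.6)),("pad",(331.4,268.8),(226.3,213.8)),("yellow",(160.5,217),(268,167.2))]:
    print(nm,*tri(ray(*u,*a[2:]),ray(*v,*b[2:])))
p,d,K,T=a; W=cloud(d,K,T)
m=[x for x in blobs(p,"blue") if x[0]>3000][0][2]; w=W[m&(W[...,2]>.055)]; print("tub rim",cv2.minAreaRect(w[:,:2].astype(np.float32)),np.median(w[:,2]))
E
```

```text
[[368.7018   0.     283.7737]
 [  0.     368.7018 210.3556]
 [  0.       0.       1.    ]] cam in tool [ 0.0736 -0.0001 -0.1625] 
 [[-0.0005  0.9639  0.2663]
 [ 1.      0.001  -0.0015]
 [-0.0017  0.2663 -0.9639]]
(np.float64(0.4784863743388677), np.float64(0.0440778433193125))
at [0.2286 0.6346 0.2218] turn [-0.0012  0.001   1.1008] then shift [-1.2139  0.4131 -0.1563]
redcap [0.4747 0.0952 0.0894] 0.001024246303416294
button [0.4296 0.1003 0.0693] 0.0003136283190025917
pad [ 0.4574 -0.0838  0.1528] 0.0015701958463948582
yellow [0.6063 0.3355 0.037 ] 0.0010683630812773773
tub rim ((0.5173054337501526, -0.18256951868534088), (0.3894926905632019, 0.2072841078042984), 86.89874267578125) 0.06592705992186065
```

Emit:
apply_moves(
  moves=[
    {"linear": [0, 0, -0.0195], "turn": [0, 0, 0.1375], "jaw": 0.136},
    {"linear": [0, 0, -0.0195], "turn": [0, 0, 0.1375], "jaw": 0.136},
    {"linear": [0, 0, -0.0195], "turn": [0, 0, 0.1375], "jaw": 0.136},
    {"linear": [0, 0, -0.0195], "turn": [0, 0, 0.1375], "jaw": 0.136},
    {"linear": [0, 0, -0.0195], "turn": [0, 0, 0.1375], "jaw": 0.136},
    {"linear": [0, 0, -0.0195], "turn": [0, 0, 0.1375], "jaw": 0.136},
    {"linear": [0, 0, -0.0195], "turn": [0, 0, 0.1375], "jaw": 0.136},
    {"linear": [0, 0, -0.0195], "turn": [0, 0, 0.1375], "jaw": 0.136},
  ],
)

```text
t: 1.1
position: [0.2286, 0.6348, 0.3004]
eef_rot: [0.0, 0.683, 0.731, -0.0]
ft_force: [-0.1, -0.2, 0.2]
gripper_width: 0.0498
grasp_force: 0.0
```

Emit:
apply_moves(
  moves=[
    {"linear": [-0.1, 0.034, 0], "turn": [0, 0, 0], "jaw": 0.136},
    {"linear": [-0.1, 0.034, 0], "turn": [0, 0, 0], "jaw": 0.136},
    {"linear": [-0.1, 0.034, 0], "turn": [0, 0, 0], "jaw": 0.136},
    {"linear": [-0.1, 0.034, 0], "turn": [0, 0, 0], "jaw": 0.136},
    {"linear": [-0.1, 0.034, 0], "turn": [0, 0, 0], "jaw": 0.136},
    {"linear": [-0.1, 0.034, 0], "turn": [0, 0, 0], "jaw": 0.136},
    {"linear": [-0.1, 0.034, 0], "turn": [0, 0, 0], "jaw": 0.136},
    {"linear": [-0.1, 0.034, 0], "turn": [0, 0, 0], "jaw": 0.136},
    {"linear": [-0.1, 0.034, 0], "turn": [0, 0, 0], "jaw": 0.136},
    {"linear": [-0.1, 0.034, 0], "turn": [0, 0, 0], "jaw": 0.136},
    {"linear": [-0.1, 0.034, 0], "turn": [0, 0, 0], "jaw": 0.136},
    {"linear": [-0.1, 0.034, 0], "turn": [0, 0, 0], "jaw": 0.136},
    {"linear": [0, 0, 0], "turn": [0, 0, 0], "jaw": 0.136},
    {"linear": [0, 0, 0], "turn": [0, 0, 0], "jaw": 0.136},
  ],
)

```text
t: 2.85
position: [0.4756, 0.052, 0.3003]
eef_rot: [-0.0, 0.681, 0.732, -0.0]
ft_force: [0.5, 0.9, 0.3]
gripper_width: 0.0501
grasp_force: 0.0
```

```bash
cat >> h.py <<'E'
def snap(n,name="wrist"):
    i=arm.camera_info(name); p,d=arm.capture(name); cv2.imwrite(f"pics/{n}.png",p)
    np.savez(n+".npz",p=p,d=d,K=i["camera_matrix"],T=i["world_from_camera"]); return p,d,i["camera_matrix"],i["world_from_camera"]
E
python3 - <<'E'
from h import *
np.set_printoptions(precision=4,suppress=True)
p,d,K,T=snap("w1"); W=cloud(d,K,T)
for c in ("red","orange"):
    for a,ce,m in blobs(p,c,40): print(c,a,ce.round(1),np.median(W[m&(d>0)],0))
w=W[(W[...,2]>.05)&(W[...,2]<.06)&(d>0)]; print(len(w),np.median(w[:,2]),cv2.minAreaRect(w[:,:2].astype(np.float32)))
plan([*mix(-.02,.03),.30],4.14,False)
E
```

```text
red 297 [285.7 138.6] [0.4735 0.0971 0.0937]
red 569 [258.  318.7] [ 0.4624 -0.0651  0.155 ]
orange 549 [242.1 130. ] [0.4285 0.1013 0.077 ]
orange 792 [547.1 154.4] [0.7556 0.0984 0.0644]
24402 0.05523956370778105 ((0.6082707047462463, -0.05289570987224579), (0.4160817861557007, 0.41067811846733093), 3.0471489429473877)
at [0.4756 0.0527 0.3004] turn [-0.0007 -0.0002  0.0022] then shift [-0.0176  0.0045  0.0007]
```

View pics/w1.png

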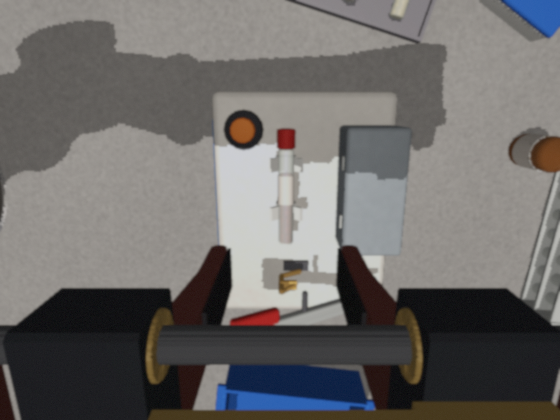

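The wrist view shows the red tube from its cap at (286,138) to its closed end at (286,243). The V-rests are at about v=162 and 212, the button is at (242,130), and the housing is to the right. I'll fit the tube axis and the deck outline next.

```bash
cat >> h.py <<'E'
def tubefit(W,d,box,zmin,zmax):
    """axis line of a lying tube from its upper surface points, plus extreme ends"""
    x0,x1,y0,y1=box; k=np.zeros(d.shape,bool); k[y0:y1,x0:x1]=1
    w=W[k&(d>0)&(W[...,2]>zmin)&(W[...,2]<zmax)]; vx,vy,cx,cy=cv2.fitLine(w[:,:2].astype(np.float32),cv2.DIST_HUBER,0,1e-4,1e-4).ravel()
    if vy<0: vx,vy=-vx,-vy
    s=(w[:,:2]-[cx,cy])@[vx,vy]; lo,hi=s.min(),s.max(); mid=np.array([cx,cy])+(lo+hi)/2*np.array([vx,vy])
    print("tube n",len(w),"dir deg",np.degrees(np.arctan2(vy,vx)).round(2),"mid",mid.round(4),"len",(hi-lo).round(4),"top z",np.percentile(w[:,2],95).round(4)); return mid
E
python3 - <<'E'
from h import *
p,d,K,T=load("w1.npz"); W=cloud(d,K,T)
tubefit(W,d,(268,305,125,250),.0895,.098)
k=np.zeros(d.shape,bool); k[85:245,205:400]=1
m=k&(d>0)&(abs(W[...,2]-.055)<.004); w=W[m]
# front edge and left edge of deck by rows/cols
y=np.array([w_[:2] for r in range(110,240,4) for w_ in [W[r][m[r]][np.argmin(W[r][m[r]][:,0])]]])
x=np.array([W[:,c][m[:,c]][np.argmax(W[:,c][m[:,c]][:,1])][:2] for c in range(225,385,4)])
for n,e in (("front",y),("left",x)):
    l=cv2.fitLine(e.astype(np.float32),cv2.DIST_HUBER,0,1e-4,1e-4).ravel(); print(n,np.degrees(np.arctan2(l[1],l[0])).round(2),l[2:])
for c in np.array([[-.1,.13],[-.1,0],[0,.13]]): print(mix(*c))
E
```

```text
tube n 1576 dir deg 94.0 mid [0.477 0.046] len 0.1211 top z 0.0947
front -85.75 [0.39873335 0.05360854]
left 3.91 [0.47561938 0.14217392]
(np.float64(0.3914757471319958), np.float64(0.13804140409191604))
(np.float64(0.40086093747676765), np.float64(0.00838062281171394))
(np.float64(0.4912148096552282), np.float64(0.1452607812802021))
```

Emit:
apply_moves(
  moves=[
    {"linear": [-0.0082, 0.0015, 0.04], "turn": [0, 0, 0], "jaw": 0.136},
    {"linear": [-0.0082, 0.0015, 0.08], "turn": [0, 0, 0], "jaw": 0.136},
    {"linear": [0, 0, 0.08], "turn": [0, 0, 0], "jaw": 0.136},
    {"linear": [0, 0, 0.08], "turn": [0, 0, 0], "jaw": 0.136},
    {"linear": [0, 0, 0.06], "turn": [0, 0, 0], "jaw": 0.136},
    {"linear": [0, 0, 0.048], "turn": [0, 0, 0], "jaw": 0.136},
    {"linear": [0, 0, 0.04], "turn": [0, 0, 0], "jaw": 0.136},
    {"linear": [0, 0, 0.04], "turn": [0, 0, 0], "jaw": 0.136},
    {"linear": [0, 0, 0], "turn": [0, 0, 0], "jaw": 0.136},
    {"linear": [0, 0, 0], "turn": [0, 0, 0], "jaw": 0.136},
  ],
)

```text
t: 4.15
position: [0.4783, 0.0443, 0.0671]
eef_rot: [-0.0, 0.68, 0.733, 0.0]
ft_force: [-0.3, -0.0, 0.5]
gripper_width: 0.05
grasp_force: 0.0
```

Emit:
apply_moves(
  moves=[
    {"linear": [0, 0, 0], "turn": [0, 0, 0], "jaw": -0.3},
    {"linear": [0, 0, 0], "turn": [0, 0, 0], "jaw": -0.6},
    {"linear": [0, 0, 0], "turn": [0, 0, 0], "jaw": -0.8},
    {"linear": [0, 0, 0], "turn": [0, 0, 0], "jaw": -0.8},
    {"linear": [0, 0, 0], "turn": [0, 0, 0], "jaw": -0.8},
  ],
  force=10,
)

```text
t: 4.78
position: [0.478, 0.0435, 0.0667]
eef_rot: [-0.0, 0.681, 0.732, -0.0]
ft_force: [-1.4, 0.4, 2.8]
gripper_width: 0.0157
grasp_force: 10.0
```

Emit:
apply_moves(
  moves=[
    {"linear": [0, 0, -0.02], "turn": [0, 0, 0], "jaw": -0.8},
    {"linear": [0, 0, -0.04], "turn": [0, 0, 0], "jaw": -0.8},
    {"linear": [0, 0, -0.06], "turn": [0, 0, 0], "jaw": -0.8},
    {"linear": [0, 0, -0.08], "turn": [0, 0, 0], "jaw": -0.8},
    {"linear": [0, 0, -0.08], "turn": [0, 0, 0], "jaw": -0.8},
    {"linear": [0, 0, -0.08], "turn": [0, 0, 0], "jaw": -0.8},
    {"linear": [0, 0, 0], "turn": [0, 0, 0], "jaw": -0.8},
  ],
)

```text
t: 5.65
position: [0.48, 0.0436, 0.2497]
eef_rot: [0.001, 0.681, 0.732, 0.003]
ft_force: [-0.0, -0.2, -0.1]
gripper_width: 0.0158
grasp_force: 10.0
```

```bash
python3 - <<'E'
from h import *
p,d,K,T=snap("t2","top"); W=cloud(d,K,T)
for n in ("t2","side0"):
    p,d,K,T=load(n+".npz"); W=cloud(d,K,T)
    m=max(blobs(p,"blue"),key=lambda b:b[0])[2]; w=W[m&(d>0)&(abs(W[...,2]-.067)<.006)&(W[...,1]<-.2)]
    print(n,len(w),cv2.minAreaRect(w[:,:2].astype(np.float32)))
s=arm.observe(); print(s["gripper_width"],s["grasp_force"])
plan([.513,-.318,.25],-86,False)
E
```

```text
t2 875 ((0.5104450583457947, -0.30315154790878296), (0.1485053449869156, 0.2066299319267273), 86.85940551757812)
side0 1035 ((0.510212242603302, -0.3075135052204132), (0.14886361360549927, 0.20501215755939484), 87.01495361328125)
0.0158050035043309 9.999898374080658
at [0.4788 0.0436 0.2479] turn [ 9.0000e-04 -3.3000e-03  1.5031e+00] then shift [ 0.0178  0.7262 -0.0042]
```

Emit:
apply_moves(
  moves=[
    {"linear": [0, 0, 0], "turn": [0, 0, 0.162], "jaw": -0.8},
    {"linear": [0, 0, 0], "turn": [0, 0, 0.162], "jaw": -0.8},
    {"linear": [0, 0, 0], "turn": [0, 0, 0.162], "jaw": -0.8},
    {"linear": [0, 0, 0], "turn": [0, 0, 0.162], "jaw": -0.8},
    {"linear": [0, 0, 0], "turn": [0, 0, 0.162], "jaw": -0.8},
    {"linear": [0, 0, 0], "turn": [0, 0, 0.162], "jaw": -0.8},
    {"linear": [0, 0, 0], "turn": [0, 0, 0.162], "jaw": -0.8},
    {"linear": [0, 0, 0], "turn": [0, 0, 0.162], "jaw": -0.8},
    {"linear": [0, 0, 0], "turn": [0, 0, 0.162], "jaw": -0.8},
    {"linear": [0, 0, 0], "turn": [0, 0, 0.162], "jaw": -0.8},
    {"linear": [0.0126, 0.0866, 0], "turn": [0, 0, 0], "jaw": -0.8},
    {"linear": [0.0126, 0.0866, 0], "turn": [0, 0, 0], "jaw": -0.8},
    {"linear": [0.0126, 0.0866, 0], "turn": [0, 0, 0], "jaw": -0.8},
    {"linear": [0.0126, 0.0866, 0], "turn": [0, 0, 0], "jaw": -0.8},
    {"linear": [0.0126, 0.0866, 0], "turn": [0, 0, 0], "jaw": -0.8},
    {"linear": [0.0126, 0.0866, 0], "turn": [0, 0, 0], "jaw": -0.8},
    {"linear": [0.0126, 0.0866, 0], "turn": [0, 0, 0], "jaw": -0.8},
    {"linear": [0.0126, 0.0866, 0], "turn": [0, 0, 0], "jaw": -0.8},
    {"linear": [0, 0, 0], "turn": [0, 0, 0], "jaw": -0.8},
  ],
)

```text
t: 8.07
position: [0.5081, -0.3089, 0.2455]
eef_rot: [0.001, 1.0, -0.03, -0.001]
ft_force: [0.1, 0.3, 0.4]
gripper_width: 0.0157
grasp_force: 10.0
```

```bash
python3 - <<'E'
from h import *
plan([.5104,-.305,.030],-93.1)
p,d,K,T=snap("w3"); W=cloud(d,K,T)
for a,ce,m in blobs(p,"red",30): print(a,ce,np.median(W[m],0))
E
```

```text
at [ 0.5081 -0.3089  0.2455] turn [ 0.002   0.0024 -0.0048] then shift [ 0.0042 -0.0081  0.4684]
2329 [283.83555174 163.16230142] [ 0.56070178 -0.31153537  0.27199019]
1302 [  9.35791091 291.30337942] [ 0.46028811 -0.09950546  0.15670343]
```

View pics/w3.png

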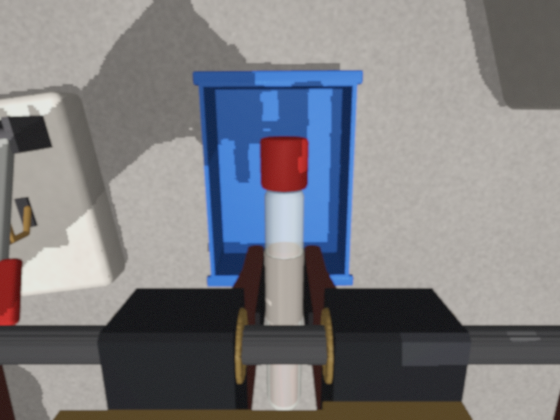

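The red tube hangs over the open tub, with its cap at (284,163) and aligned with the tub's long side. I'll lower it and let go.

Emit:
apply_moves(
  moves=[
    {"linear": [0.0042, -0.0081, 0.04], "turn": [0, 0, 0], "jaw": -0.8},
    {"linear": [0, 0, 0.08], "turn": [0, 0, 0], "jaw": -0.8},
    {"linear": [0, 0, 0.08], "turn": [0, 0, 0], "jaw": -0.8},
    {"linear": [0, 0, 0.08], "turn": [0, 0, 0], "jaw": -0.8},
    {"linear": [0, 0, 0.08], "turn": [0, 0, 0], "jaw": -0.8},
    {"linear": [0, 0, 0.06], "turn": [0, 0, 0], "jaw": -0.8},
    {"linear": [0, 0, 0.046], "turn": [0, 0, 0], "jaw": -0.8},
    {"linear": [0, 0, 0], "turn": [0, 0, 0], "jaw": -0.8},
    {"linear": [0, 0, 0], "turn": [0, 0, 0], "jaw": -0.8},
    {"linear": [0, 0, 0], "turn": [0, 0, 0], "jaw": -0.5},
    {"linear": [0, 0, 0], "turn": [0, 0, 0], "jaw": -0.2},
    {"linear": [0, 0, 0], "turn": [0, 0, 0], "jaw": -0.1},
    {"linear": [0, 0, 0], "turn": [0, 0, 0], "jaw": -0.1},
    {"linear": [0, 0, -0.04], "turn": [0, 0, 0], "jaw": -0.1},
    {"linear": [0, 0, -0.08], "turn": [0, 0, 0], "jaw": -0.1},
    {"linear": [0, 0, -0.12], "turn": [0, 0, 0], "jaw": -0.1},
    {"linear": [0, 0, -0.12], "turn": [0, 0, 0], "jaw": -0.1},
    {"linear": [0, 0, -0.12], "turn": [0, 0, 0], "jaw": -0.1},
    {"linear": [0, 0, 0], "turn": [0, 0, 0], "jaw": -0.1},
  ],
)

```text
t: 10.5
position: [0.5142, -0.3035, 0.2595]
eef_rot: [0.002, 1.0, -0.027, 0.004]
ft_force: [-0.6, 0.1, -1.3]
gripper_width: 0.0395
grasp_force: 0.0
```

```bash
python3 - <<'E'
from h import *
p,d,K,T=snap("t4","top"); W=cloud(d,K,T)
for a,ce,m in blobs(p,"red",20): print(a,ce,np.median(W[m],0))
p,d,K,T=load("t2.npz"); W=cloud(d,K,T)
# green tube / tray from top
for c in("yellow","green","blue"):
    for a,ce,m in blobs(p,c,30):
        if ce[0]<200 and ce[1]>200: print(c,ce,plane(*ce,.034+.004,K,T))
tubefit(W,d,(150,202,228,256),.033,.05)
plan([.543,.302,.30],-12.1,False)
E
```

```text
129 [ 55.54263566 129.37209302] [0.79903587 0.54774486 0.17047385]
42 [409.5 226. ] [ 0.56592627 -0.30268154  0.02260597]
314 [331.42038217 269.01592357] [ 0.45738503 -0.08269278  0.15936219]
yellow [160.47058824 217.01960784] [0.6055527  0.33524333 0.038     ]
green [155.29545455 237.93181818] [0.55211676 0.34728895 0.038     ]
blue [149.52 259.08] [0.49901244 0.36063879 0.038     ]
tube n 404 dir deg 77.79 mid [0.54   0.2975] len 0.1216 top z 0.0451
at [ 0.5132 -0.302   0.2566] turn [ 0.004  -0.0033 -1.349 ] then shift [ 1.1937 -0.195  -0.0868]
```

Emit:
apply_moves(
  moves=[
    {"linear": [0, 0, -0.011], "turn": [0, 0, -0.1686], "jaw": 0},
    {"linear": [0, 0, -0.011], "turn": [0, 0, -0.1686], "jaw": 0},
    {"linear": [0, 0, -0.011], "turn": [0, 0, -0.1686], "jaw": 0},
    {"linear": [0, 0, -0.011], "turn": [0, 0, -0.1686], "jaw": 0},
    {"linear": [0, 0, -0.011], "turn": [0, 0, -0.1686], "jaw": 0},
    {"linear": [0, 0, -0.011], "turn": [0, 0, -0.1686], "jaw": 0},
    {"linear": [0, 0, -0.011], "turn": [0, 0, -0.1686], "jaw": 0},
    {"linear": [0, 0, -0.011], "turn": [0, 0, -0.1686], "jaw": 0},
  ],
)

```text
t: 11.55
position: [0.5116, -0.3007, 0.2965]
eef_rot: [-0.001, 0.776, 0.631, -0.001]
ft_force: [0.4, 0.4, 0.8]
gripper_width: 0.0442
grasp_force: 0.0
```

Emit:
apply_moves(
  moves=[
    {"linear": [0.0985, -0.0166, 0], "turn": [0, 0, 0], "jaw": 0},
    {"linear": [0.0985, -0.0166, 0], "turn": [0, 0, 0], "jaw": 0},
    {"linear": [0.0985, -0.0166, 0], "turn": [0, 0, 0], "jaw": 0},
    {"linear": [0.0985, -0.0166, 0], "turn": [0, 0, 0], "jaw": 0},
    {"linear": [0.0985, -0.0166, 0], "turn": [0, 0, 0], "jaw": 0},
    {"linear": [0.0985, -0.0166, 0], "turn": [0, 0, 0], "jaw": 0},
    {"linear": [0.0985, -0.0166, 0], "turn": [0, 0, 0], "jaw": 0},
    {"linear": [0.0985, -0.0166, 0], "turn": [0, 0, 0], "jaw": 0},
    {"linear": [0.0985, -0.0166, 0], "turn": [0, 0, 0], "jaw": 0},
    {"linear": [0.0985, -0.0166, 0], "turn": [0, 0, 0], "jaw": 0},
    {"linear": [0.0985, -0.0166, 0], "turn": [0, 0, 0], "jaw": 0},
    {"linear": [0.0985, -0.0166, 0], "turn": [0, 0, 0], "jaw": 0},
    {"linear": [0, 0, 0], "turn": [0, 0, 0], "jaw": 0},
    {"linear": [0, 0, 0], "turn": [0, 0, 0], "jaw": 0},
  ],
)

```text
t: 13.3
position: [0.5385, 0.2964, 0.2965]
eef_rot: [0.0, 0.778, 0.628, -0.001]
ft_force: [0.1, -1.5, -0.4]
gripper_width: 0.0441
grasp_force: 0.0
```

```bash
python3 - <<'E'
from h import *
p,d,K,T=snap("w5"); W=cloud(d,K,T)
for a,ce,m in blobs(p,"green",60): print(a,ce,np.median(W[m],0))
g=max(blobs(p,"green",60),key=lambda b:b[0])[1]
x,y=int(g[0]),int(g[1]); mid=tubefit(W,d,(x-20,x+21,y-25,y+130),.0375,.048)
plan([*mid,.036],-12.1)
E
```

```text
221 [285.47058824 126.53393665] [0.55061135 0.34872957 0.04269879]
tube n 1402 dir deg 77.59 mid [0.5391 0.2985] len 0.1213 top z 0.0436
at [0.5388 0.2957 0.2969] turn [-0.0007  0.0018 -0.0016] then shift [ 0.0056 -0.0007  0.5592]
```

View pics/w5.png

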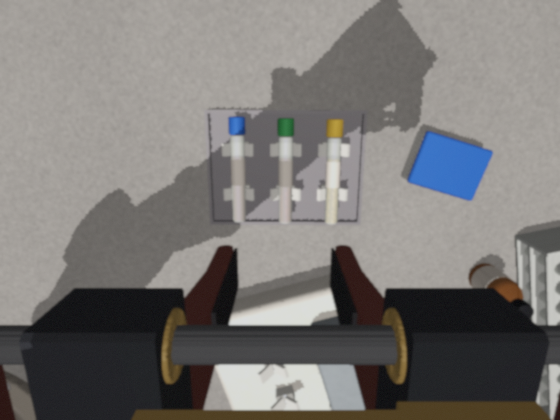

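The green tube lies in the middle place, with its cap at (286,127) and body down to v≈222. The blue and yellow tubes are 50 px to either side, so the fingers clear them.

Emit:
apply_moves(
  moves=[
    {"linear": [0.0036, 0, 0.04], "turn": [0, 0, 0], "jaw": 0},
    {"linear": [0, 0, 0.09], "turn": [0, 0, 0], "jaw": 0},
    {"linear": [0, 0, 0.1], "turn": [0, 0, 0], "jaw": 0},
    {"linear": [0, 0, 0.1], "turn": [0, 0, 0], "jaw": 0},
    {"linear": [0, 0, 0.09], "turn": [0, 0, 0], "jaw": 0},
    {"linear": [0, 0, 0.06], "turn": [0, 0, 0], "jaw": 0},
    {"linear": [0, 0, 0.05], "turn": [0, 0, 0], "jaw": 0},
    {"linear": [0, 0, 0.031], "turn": [0, 0, 0], "jaw": 0},
    {"linear": [0, 0, 0], "turn": [0, 0, 0], "jaw": 0},
    {"linear": [0, 0, 0], "turn": [0, 0, 0], "jaw": 0},
  ],
)

```text
t: 14.6
position: [0.5401, 0.2993, 0.0182]
eef_rot: [0.0, 0.778, 0.629, 0.001]
ft_force: [0.8, 0.1, 0.3]
gripper_width: 0.0438
grasp_force: 0.0
```

Emit:
apply_moves(
  moves=[
    {"linear": [0, 0, 0], "turn": [0, 0, 0], "jaw": -0.3},
    {"linear": [0, 0, 0], "turn": [0, 0, 0], "jaw": -0.6},
    {"linear": [0, 0, 0], "turn": [0, 0, 0], "jaw": -0.8},
    {"linear": [0, 0, 0], "turn": [0, 0, 0], "jaw": -0.8},
    {"linear": [0, 0, 0], "turn": [0, 0, 0], "jaw": -0.8},
  ],
)

```text
t: 15.22
position: [0.5404, 0.2993, 0.0177]
eef_rot: [0.0, 0.778, 0.629, 0.001]
ft_force: [2.6, -1.3, 3.0]
gripper_width: 0.0154
grasp_force: 10.0
```

Emit:
apply_moves(
  moves=[
    {"linear": [0, 0, -0.02], "turn": [0, 0, 0], "jaw": -0.8},
    {"linear": [0, 0, -0.04], "turn": [0, 0, 0], "jaw": -0.8},
    {"linear": [0, 0, -0.07], "turn": [0, 0, 0], "jaw": -0.8},
    {"linear": [0, 0, -0.09], "turn": [0, 0, 0], "jaw": -0.8},
    {"linear": [0, 0, -0.09], "turn": [0, 0, 0], "jaw": -0.8},
    {"linear": [0, 0, -0.09], "turn": [0, 0, 0], "jaw": -0.8},
    {"linear": [0, 0, 0], "turn": [0, 0, -0.135], "jaw": -0.8},
    {"linear": [0, 0, 0], "turn": [0, 0, -0.135], "jaw": -0.8},
    {"linear": [0, 0, 0], "turn": [0, 0, 0], "jaw": -0.8},
  ],
)

```text
t: 16.35
position: [0.5389, 0.2993, 0.2183]
eef_rot: [-0.0, 0.682, 0.732, 0.0]
ft_force: [0.5, -0.2, 0.6]
gripper_width: 0.0155
grasp_force: 10.0
```

```bash
python3 - <<'E'
from h import *
s=arm.observe(); print(s["gripper_width"],s["grasp_force"])
plan([.478,.0446,.150],4.1)
E
```

```text
0.015530732158882935 9.998915791511536
at [0.5389 0.2993 0.2183] turn [ 0.0003 -0.0008 -0.0008] then shift [-0.4995 -0.158   0.1741]
```

Emit:
apply_moves(
  moves=[
    {"linear": [-0.0714, -0.0226, 0], "turn": [0, 0, 0], "jaw": -0.8},
    {"linear": [-0.0714, -0.0226, 0], "turn": [0, 0, 0], "jaw": -0.8},
    {"linear": [-0.0714, -0.0226, 0], "turn": [0, 0, 0], "jaw": -0.8},
    {"linear": [-0.0714, -0.0226, 0], "turn": [0, 0, 0], "jaw": -0.8},
    {"linear": [-0.0714, -0.0226, 0], "turn": [0, 0, 0], "jaw": -0.8},
    {"linear": [-0.0714, -0.0226, 0.04], "turn": [0, 0, 0], "jaw": -0.8},
    {"linear": [-0.0711, -0.0224, 0.06], "turn": [0, 0, 0], "jaw": -0.8},
    {"linear": [0, 0, 0.04], "turn": [0, 0, 0], "jaw": -0.8},
    {"linear": [0, 0, 0], "turn": [0, 0, 0], "jaw": -0.8},
    {"linear": [0, 0, 0], "turn": [0, 0, 0], "jaw": -0.8},
  ],
)

```text
t: 17.6
position: [0.479, 0.0452, 0.148]
eef_rot: [0.0, 0.681, 0.732, 0.0]
ft_force: [0.2, 0.8, -0.1]
gripper_width: 0.0156
grasp_force: 10.0
```

```bash
python3 - <<'E'
from h import *
np.set_printoptions(precision=4,suppress=True)
p,d,K,T=snap("w6"); W=cloud(d,K,T)
for c in("green","orange"):
    for a,ce,m in blobs(p,c,60): print(c,a,ce,np.median(W[m],0),"yrange",np.percentile(W[m],[1,99],axis=0)[:,1])
plan([.478,.0446,.0865],4.1)
E
```

```text
green 2192 [283.8111 171.0725] [0.4747 0.0956 0.173 ] yrange [0.0858 0.1046]
orange 1457 [210.3432 132.0487] [0.4288 0.1012 0.0771] yrange [0.0884 0.1134]
at [0.4792 0.0453 0.1482] turn [ 0.0015 -0.0005  0.0002] then shift [-0.0012 -0.0025  0.1607]
```

View pics/w6.png

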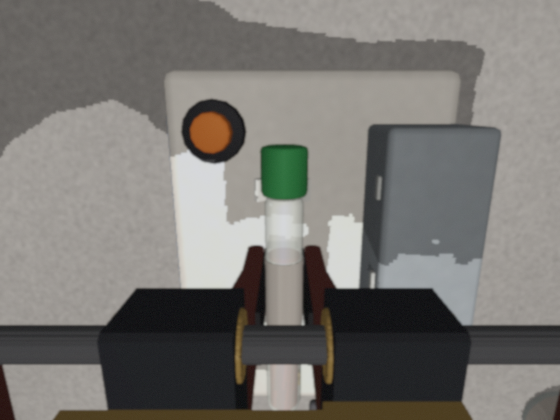

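The green tube hangs straight over the cradle, with its cap at (284,171), clear of the housing. Its cap sits about 1.5 mm short of where the red one was, so I'll correct that on the way down.

Emit:
apply_moves(
  moves=[
    {"linear": [0.0025, -0.0025, 0.02], "turn": [0, 0, 0], "jaw": -0.8},
    {"linear": [0, 0, 0.03], "turn": [0, 0, 0], "jaw": -0.8},
    {"linear": [0, 0, 0.03], "turn": [0, 0, 0], "jaw": -0.8},
    {"linear": [0, 0, 0.03], "turn": [0, 0, 0], "jaw": -0.8},
    {"linear": [0, 0, 0.02], "turn": [0, 0, 0], "jaw": -0.8},
    {"linear": [0, 0, 0.015], "turn": [0, 0, 0], "jaw": -0.8},
    {"linear": [0, 0, 0.01], "turn": [0, 0, 0], "jaw": -0.8},
    {"linear": [0, 0, 0], "turn": [0, 0, 0], "jaw": -0.8},
    {"linear": [0, 0, 0], "turn": [0, 0, 0], "jaw": -0.8},
  ],
)

```text
t: 18.77
position: [0.4772, 0.0458, 0.0699]
eef_rot: [0.0, 0.681, 0.732, 0.0]
ft_force: [-0.4, -0.2, -0.1]
gripper_width: 0.016
grasp_force: 10.0
```

Emit:
apply_moves(
  moves=[
    {"linear": [0, 0, 0.002], "turn": [0, 0, 0], "jaw": -0.8},
    {"linear": [0, 0, 0], "turn": [0, 0, 0], "jaw": -0.8},
    {"linear": [0, 0, 0], "turn": [0, 0, 0], "jaw": -0.58},
    {"linear": [0, 0, 0], "turn": [0, 0, 0], "jaw": -0.4},
    {"linear": [0, 0, 0], "turn": [0, 0, 0], "jaw": -0.2},
    {"linear": [0, 0, 0], "turn": [0, 0, 0], "jaw": 0},
    {"linear": [0, 0, 0], "turn": [0, 0, 0], "jaw": 0},
    {"linear": [0, 0, -0.04], "turn": [0, 0, 0], "jaw": 0},
    {"linear": [0, 0, -0.08], "turn": [0, 0, 0], "jaw": 0},
    {"linear": [0, 0, -0.1], "turn": [0, 0, 0], "jaw": 0},
    {"linear": [0, 0, -0.12], "turn": [0, 0, 0], "jaw": 0},
    {"linear": [0, 0, -0.12], "turn": [0, 0, 0], "jaw": 0},
    {"linear": [0, 0, 0], "turn": [0, 0, 0], "jaw": -1},
    {"linear": [0, 0, 0], "turn": [0, 0, 0], "jaw": -1},
  ],
)

```text
t: 20.52
position: [0.4766, 0.0457, 0.298]
eef_rot: [-0.0, 0.681, 0.732, -0.0]
ft_force: [-0.0, 0.6, -0.0]
gripper_width: 0.0275
grasp_force: 0.0
```

```bash
python3 - <<'E'
from h import *
np.set_printoptions(precision=4,suppress=True)
p,d,K,T=snap("w7"); W=cloud(d,K,T)
for c in("green","orange","red"):
    for a,ce,m in blobs(p,c,60):
        if ce[0]<500: print(c,a,ce,np.median(W[m],0),np.percentile(W[m],[2,98],axis=0).ravel())
x,y=int(284),int(blobs(p,"green",60)[0][1][1]); tubefit(W,d,(x-16,x+20,y-20,y+120),.0885,.098)
p,d,K,T=snap("t7","top"); W=cloud(d,K,T)
for a,ce,m in blobs(p,"green",20):
    if ce[1]>200: print("top green",ce,np.median(W[m],0))
m=max(blobs(p,"red"),key=lambda b:b[0])[2]; w=W[m&(W[...,2]>.12)]; print("pad",np.median(w,0),w.min(0),w.max(0))
E
```

```text
green 267 [285.0225 133.4045] [0.4734 0.096  0.0938] [0.4664 0.0878 0.0908 0.4805 0.1042 0.096 ]
orange 566 [241.0636 123.8004] [0.4285 0.1013 0.0769] [0.4162 0.0889 0.0668 0.4403 0.113  0.0789]
red 509 [263.4283 315.2397] [ 0.4658 -0.0675  0.1529] [ 0.4538 -0.078   0.1451  0.4777  0.0737  0.3909]
red 65 [327.0615 406.7231] [ 0.5637 -0.2952  0.0167] [ 0.556  -0.2976  0.0122  0.5724 -0.2935  0.0213]
tube n 1732 dir deg 94.16 mid [0.4771 0.0448] len 0.1205 top z 0.0947
pad [ 0.4576 -0.0833  0.159 ] [ 0.4375 -0.1033  0.1436] [ 0.4822 -0.0631  0.1723]
```

View pics/w7.png

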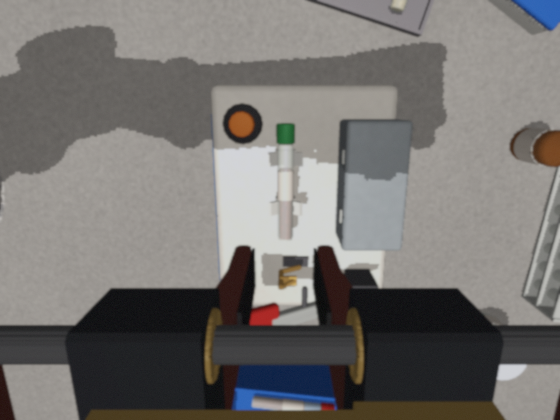

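The green tube sits in the cradle, with its cap at (285,133) and closed end at v≈240. Its position, (0.4771, 0.0448), is within about 1 mm of the red tube's. The red tube lies in the tub at (300,405). The lever is next, with the fingers shut.

```bash
python3 - <<'E'
from h import *
plan([*mix(-.045,-.095),.19],4.1,False)
E
```

```text
at [0.476  0.0456 0.297 ] turn [-0.0028  0.0007  0.0003] then shift [-0.2534 -0.0452  0.2141]
```

Emit:
apply_moves(
  moves=[
    {"linear": [-0.0634, -0.0113, 0], "turn": [0, 0, 0], "jaw": -1},
    {"linear": [-0.0634, -0.0113, 0], "turn": [0, 0, 0], "jaw": -1},
    {"linear": [-0.0634, -0.0113, 0], "turn": [0, 0, 0], "jaw": -1},
    {"linear": [-0.0634, -0.0113, 0.04], "turn": [0, 0, 0], "jaw": -1},
    {"linear": [0, 0, 0.08], "turn": [0, 0, 0], "jaw": -1},
    {"linear": [0, 0, 0.07], "turn": [0, 0, 0], "jaw": -1},
    {"linear": [0, 0, 0.024], "turn": [0, 0, 0], "jaw": -1},
    {"linear": [0, 0, 0], "turn": [0, 0, 0], "jaw": -1},
    {"linear": [0, 0, 0], "turn": [0, 0, 0], "jaw": -1},
  ],
)

```text
t: 21.75
position: [0.4644, -0.0824, 0.1925]
eef_rot: [0.001, 0.681, 0.732, 0.0]
ft_force: [0.7, -0.1, -0.2]
gripper_width: 0.0004
grasp_force: 0.0
```

Emit:
apply_moves(
  moves=[
    {"linear": [0, -0.003, 0.025], "turn": [0, 0, 0], "jaw": -1},
    {"linear": [0, -0.003, 0.025], "turn": [0, 0, 0], "jaw": -1},
    {"linear": [0, -0.003, 0.025], "turn": [0, 0, 0], "jaw": -1},
    {"linear": [0, -0.003, 0.025], "turn": [0, 0, 0], "jaw": -1},
    {"linear": [0, -0.003, 0.02], "turn": [0, 0, 0], "jaw": -1},
    {"linear": [0, -0.003, 0.02], "turn": [0, 0, 0], "jaw": -1},
    {"linear": [0, 0, 0], "turn": [0, 0, 0], "jaw": -1},
  ],
)

```text
t: 22.62
position: [0.4542, -0.0831, 0.121]
eef_rot: [-0.0, 0.681, 0.732, -0.001]
ft_force: [-1.3, -0.0, 6.5]
gripper_width: 0.0008
grasp_force: 2.5
```

Emit:
apply_moves(
  moves=[
    {"linear": [0, -0.003, 0.016], "turn": [0, 0, 0], "jaw": -1},
    {"linear": [0, -0.002, 0.016], "turn": [0, 0, 0], "jaw": -1},
    {"linear": [0, -0.001, 0.014], "turn": [0, 0, 0], "jaw": -1},
    {"linear": [0, 0, 0.01], "turn": [0, 0, 0], "jaw": -1},
    {"linear": [0, 0, 0.008], "turn": [0, 0, 0], "jaw": -1},
    {"linear": [0, 0, 0], "turn": [0, 0, 0], "jaw": -1},
    {"linear": [0, 0, 0], "turn": [0, 0, 0], "jaw": -1},
  ],
)

```text
t: 23.5
position: [0.4513, -0.0834, 0.0899]
eef_rot: [-0.0, 0.681, 0.732, -0.0]
ft_force: [-3.4, -0.4, 8.7]
gripper_width: 0.0004
grasp_force: 3.8
```

Emit:
apply_moves(
  moves=[
    {"linear": [0, 0, 0.004], "turn": [0, 0, 0], "jaw": -1},
    {"linear": [0, 0, 0.004], "turn": [0, 0, 0], "jaw": -1},
    {"linear": [0, 0, 0], "turn": [0, 0, 0], "jaw": -1},
    {"linear": [0, 0, 0], "turn": [0, 0, 0], "jaw": -1},
  ],
)

```text
t: 24.0
position: [0.4514, -0.0834, 0.0877]
eef_rot: [-0.001, 0.682, 0.732, 0.001]
ft_force: [-11.8, 0.2, 36.7]
gripper_width: 0.0004
grasp_force: 18.2
```

The force jumped to 37 N, so the lever is on its stop. I'll lift off and look.

Emit:
apply_moves(
  moves=[
    {"linear": [0, 0, -0.008], "turn": [0, 0, 0], "jaw": -1},
    {"linear": [0, 0, -0.02], "turn": [0, 0, 0], "jaw": -1},
    {"linear": [0, 0, -0.06], "turn": [0, 0, 0], "jaw": -1},
    {"linear": [0, 0, -0.08], "turn": [0, 0, 0], "jaw": -1},
    {"linear": [0, 0, -0.08], "turn": [0, 0, 0], "jaw": -1},
    {"linear": [0, 0, 0], "turn": [0, 0, 0], "jaw": -1},
  ],
)

```text
t: 24.75
position: [0.4538, -0.0832, 0.2123]
eef_rot: [0.002, 0.681, 0.732, 0.002]
ft_force: [0.1, 1.1, -0.3]
gripper_width: 0.0003
grasp_force: 0.0
```

```bash
python3 - <<'E'
from h import *
np.set_printoptions(precision=4,suppress=True)
p,d,K,T=snap("w8"); W=cloud(d,K,T)
p2,d2,K2,T2=snap("s8","side"); W2=cloud(d2,K2,T2)
for n,p,d,W in(("w",p,d,W),("s",p2,d2,W2)):
    for c in("green","orange","red"):
        for a,ce,m in blobs(p,c,30):
            q=np.median(W[m&(d>0)],0)
            if q[0]<.53: print(n,c,a,ce,q)
print(arm.observe()["ft_force"]); plan([.4290,.1010,.12],4.1,False)
E
```

```text
w red 2754 [266.4005 204.0646] [ 0.4401 -0.0825  0.0961]
s orange 72 [212.2083 203.8333] [0.4293 0.0914 0.0735]
s red 54 [202.3333 124.2963] [ 0.4197 -0.1129  0.3788]
s red 212 [221.5094 238.4387] [ 0.4421 -0.0939  0.0941]
[0.6519 0.0303 0.0429]
at [ 0.4516 -0.083   0.2095] turn [ 0.0005 -0.0004  0.0006] then shift [ 0.3702 -0.0188  0.179 ]
```

View pics/w8.png

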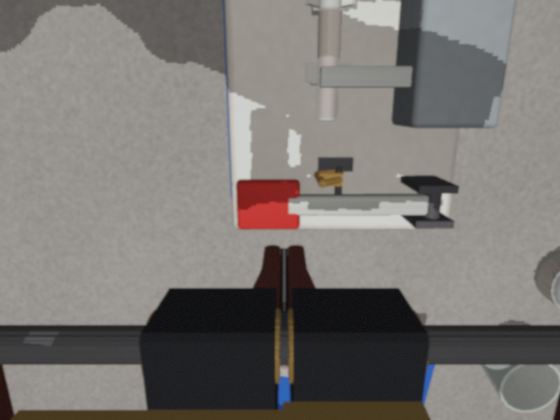

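The lever stays level (pad z 0.096) and a tongue lies over the tube at (365,75). The button is last.

Emit:
apply_moves(
  moves=[
    {"linear": [0.0617, -0.0031, 0], "turn": [0, 0, 0], "jaw": -1},
    {"linear": [0.0617, -0.0031, 0], "turn": [0, 0, 0], "jaw": -1},
    {"linear": [0.0617, -0.0031, 0], "turn": [0, 0, 0], "jaw": -1},
    {"linear": [0.0617, -0.0031, 0], "turn": [0, 0, 0], "jaw": -1},
    {"linear": [0.0617, -0.0031, 0], "turn": [0, 0, 0], "jaw": -1},
    {"linear": [0.0617, -0.0031, 0], "turn": [0, 0, 0], "jaw": -1},
    {"linear": [0, 0, 0.06], "turn": [0, 0, 0], "jaw": -1},
    {"linear": [0, 0, 0.07], "turn": [0, 0, 0], "jaw": -1},
    {"linear": [0, 0, 0.06], "turn": [0, 0, 0], "jaw": -1},
    {"linear": [0, 0, 0.04], "turn": [0, 0, 0], "jaw": -1},
    {"linear": [0, 0, 0.02], "turn": [0, 0, 0], "jaw": -1},
    {"linear": [0, 0, 0], "turn": [0, 0, 0], "jaw": -1},
    {"linear": [0, 0, 0], "turn": [0, 0, 0], "jaw": -1},
  ],
)

```text
t: 26.48
position: [0.4294, 0.1008, 0.085]
eef_rot: [0.0, 0.681, 0.732, 0.0]
ft_force: [0.5, -0.4, -0.4]
gripper_width: 0.0005
grasp_force: 0.0
```

Next I press down about 13 mm: 8 mm to the button top, plus 5 mm of travel.

Emit:
apply_moves(
  moves=[
    {"linear": [0, 0, 0.01], "turn": [0, 0, 0], "jaw": -1},
    {"linear": [0, 0, 0.008], "turn": [0, 0, 0], "jaw": -1},
    {"linear": [0, 0, 0.008], "turn": [0, 0, 0], "jaw": -1},
    {"linear": [0, 0, 0], "turn": [0, 0, 0], "jaw": -1},
    {"linear": [0, 0, 0], "turn": [0, 0, 0], "jaw": -1},
  ],
)

```text
t: 27.1
position: [0.4295, 0.101, 0.0719]
eef_rot: [0.0, 0.681, 0.732, 0.0]
ft_force: [0.8, 1.9, 3.8]
gripper_width: 0.0008
grasp_force: 1.8
```

Emit:
apply_moves(
  moves=[
    {"linear": [0, 0, 0.004], "turn": [0, 0, 0], "jaw": -1},
    {"linear": [0, 0, 0], "turn": [0, 0, 0], "jaw": -1},
    {"linear": [0, 0, 0], "turn": [0, 0, 0], "jaw": -1},
  ],
)

```text
t: 27.48
position: [0.4296, 0.101, 0.0709]
eef_rot: [-0.0, 0.681, 0.732, 0.001]
ft_force: [-4.0, 0.3, 23.4]
gripper_width: 0.0005
grasp_force: 11.4
```

Emit:
apply_moves(
  moves=[
    {"linear": [0, 0, -0.03], "turn": [0, 0, 0], "jaw": -1},
    {"linear": [0, 0, -0.08], "turn": [0, 0, 0], "jaw": -1},
    {"linear": [0, 0, -0.1], "turn": [0, 0, 0], "jaw": -1},
    {"linear": [0, 0, -0.1], "turn": [0, 0, 0], "jaw": -1},
    {"linear": [0, 0, -0.1], "turn": [0, 0, 0], "jaw": -1},
    {"linear": [0, 0, 0], "turn": [0, 0, 0], "jaw": -1},
    {"linear": [0, 0, 0], "turn": [0, 0, 0], "jaw": -1},
  ],
)

```text
t: 28.35
position: [0.4283, 0.1004, 0.2739]
eef_rot: [-0.0, 0.681, 0.732, -0.001]
ft_force: [-0.7, 0.2, 0.0]
gripper_width: 0.0006
grasp_force: 0.0
```

```bash
python3 - <<'E'
from h import *
np.set_printoptions(precision=4,suppress=True)
for v in("wrist","top","side"):
    p,d,K,T=snap("e"+v,v); W=cloud(d,K,T)
    for c in COL:
        for a,ce,m in blobs(p,c,15):
            if not (m&(d>0)).any(): continue
            q=np.median(W[m&(d>0)],0)
            if q[0]<.78 and abs(q[1])<.4 and q[2]<.2: print(v,c,a,ce,q)
E
```

```text
wrist red 61 [283.6721 367.7869] [ 0.4409 -0.0968  0.096 ]
wrist orange 572 [284.4738 183.9703] [0.4281 0.1019 0.0769]
wrist orange 46 [554.7391 192.3913] [0.7492 0.1011 0.0086]
wrist green 298 [330.6644 195.7651] [0.4726 0.0968 0.0935]
wrist blue 342 [553.5205  38.3158] [0.6852 0.2592 0.0372]
wrist blue 17 [279.7647 405.4706] [ 0.4457 -0.2302  0.0066]
top red 43 [409.5116 225.907 ] [ 0.5661 -0.3025  0.0226]
top red 309 [329.4498 276.7023] [ 0.4413 -0.0845  0.0966]
top orange 105 [252.0571 152.0762] [0.7606 0.0936 0.0678]
top yellow 51 [160.4706 217.0196] [0.6048 0.3343 0.0426]
top green 20 [255.75 263.85] [0.4766 0.0888 0.0932]
top blue 696 [189.1365 170.3908] [0.7271 0.263  0.0379]
top blue 3896 [414.1091 248.2207] [ 0.5086 -0.3165  0.0058]
top blue 50 [149.52 259.08] [0.4988 0.3595 0.0431]
side red 216 [221.2546 238.2963] [ 0.4415 -0.0935  0.0943]
side red 60 [292.3167 325.8333] [ 0.5657 -0.3112  0.0186]
side orange 118 [341.2119 198.4661] [0.7662 0.084  0.062 ]
side orange 64 [212.2188 203.9375] [0.4294 0.0925 0.0738]
side yellow 19 [268.     167.1579] [0.6069 0.3313 0.0396]
side blue 284 [312.6549 177.3204] [0.7275 0.2547 0.0357]
side blue 6805 [264.6655 322.6795] [ 0.5099 -0.2832  0.0289]
```

View pics/eside.png

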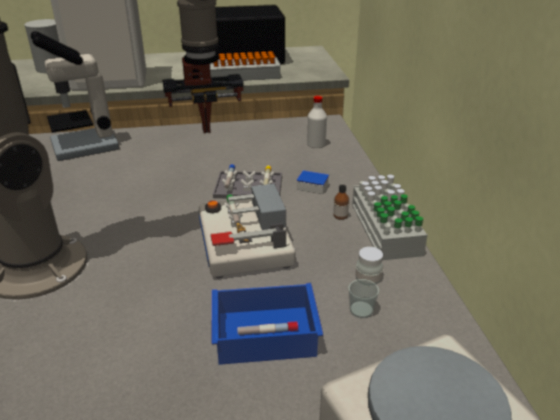

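The final side view shows the red tube in the tub (292,326) and the lever latched down (221,238). The green tube is in the cradle and nothing else has moved. I'll hand in the job.

```bash
python3 -c "
from cell import arm
print(arm.close_job())"
```

```text
the job is handed in; nothing more can be done
None
```

The job is handed in at about 28.5 s: the red tube is in the tub, the green tube is in the cradle within about 1 mm of where the red one lay, the lever is held down by its catch, the start button was pressed to its stop, and the other things are where they were.

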